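# Tighten the board clamp to its first click

## Task

Two screw clamps stand on the saw table. Tighten the one that has the wooden board under its pad: turn its bar handle clockwise until the screw is home and the slip clutch clicks once, stop there before a second click, and let go. Leave the empty clamp as it is.

Things in the scene. Friction and masses are not known exactly. Their poses are not given: they have to be found in the camera images.
- clamp_grip (a point): Grip point on the black bar handle of the clamp over the 150 x 110 x 22 mm board: on its vertical turning axis, 136 mm above the table. Bar 84 mm long (x axis), 14 thick (y), from 118 to 150 above the table; 60 mm steel flange under it, top at 110. Clockwise tightens. With the screw home the bar lies along the grey arm (top at 93) that runs 115 mm away from the robot to its post (top 105).
- clamp_screw (a joint): Turn of that clamp's screw and flange, rad, growing clockwise from above. 1.2 is home: pad pressed on the board, hard stop. It starts at 0.4 to 0.8, with the bar that far short of lying along the arm. Up to home, bar and screw turn together at about 0.1 N m. Start to first click is 0.8 to 1.2 rad in all: one grasp.
- clamp_clutch (a joint): Slip of the bar over the home screw, rad, growing clockwise, 0 at the start. It takes about 0.25 N m, most near 0.1, drops to almost nothing near 0.3, and the first click lands at 0.4 (bar 23 degrees past the arm and the dark line on the flange). From there it stiffens again to about 0.25 N m; the second click starts at 0.6 and ends at 0.8 (stop). Friction holds the bar where it is left.
- spare_bar_end (a point): One end of the bar handle of the other clamp, of the same make and size, with no board under it: 42 mm out from its turning axis, 136 mm above the table; x axis along the bar, away from the turning axis. Not to be moved.

How it is judged:
By the outcome, as a careful person would: the job done as asked, in the order asked, and still so for the second after the job is handed in, with the robot touching nothing.
It also fails if it takes over 32 s, if anything falls off the work surface, if the arm or the gripper's body presses on something with over 40 N, if the wrist force passes 120 N, or if a joint passes its speed limit or range.

## Robot

A 6-joint arm with a two-finger parallel gripper is mounted at the origin on the work surface. World frame = base frame: x ahead of the robot, y to its left, z up, the work surface at z = 0. Lengths are in m, angles in rad, forces in N, time in s.
With the tool pointing down it reaches from about 0.35 to 0.875 m from the base axis. Payload 4.2 kg.
Tool frame: the origin (TCP) lies on the centre line of the jaws, within the pads' length; the fingertips stand 8 mm ahead of it and the grasp point (between the pads) lies 11 mm behind it; z points along the fingers, y is the line along which they close (so a half turn about z gives the same grasp; the last joint's range is limited). The gripper opens to 85 mm and grips with 20 to 120 N. Pads are 22 mm wide; open, the fingers measure 114 mm over their backs; the gripper's body (76 mm by 85 mm) begins 54 mm behind the grasp point. The pads swing forward as they close: fully open they stand 13 mm farther back than shut.
Start: joints at [-0.938, 0.385, 0.008, 0, -1.194, -0.259], TCP at [0.228, -0.582, 0.239] pointing down, gripper open.
Joint ranges: [-3.14, 3.14], [-1.21, 2.06], [-1.07, 1.41], [-3.16, 2.05], [-2.99, -0.16], [-3.1, 3.1]. Speed limits (rad/s): [2.79, 2.79, 3.14, 3.14, 3.14, 3.14].

## Interface

Orientations are given as [roll, pitch, yaw] about the fixed x, y, z axes, in that order (R = Rz(yaw) Ry(pitch) Rx(roll)).
In Python, from workcell import ctrl, fingers, kin, monitor, vision gives the robot as it stands. Calls block until the motion is done:
- ctrl.reach(position, orientation): joint-space move of the TCP to a pose.
- ctrl.servo_line(position, velocity=0.15, orientation=None): straight line of the TCP; orientation=None keeps the orientation; velocity is the mean speed in m/s.
- ctrl.movej(angles): joint-space move.
- fingers.grip(opening, grasp_force=None): finger opening in m; grasp_force is the grip in N (None keeps the last); returns when the fingers have stopped.
- ctrl.sleep(seconds).
- kin.solve_ik(position, orientation): joint angles nearest the present ones, or None.
- monitor.observe(): the state.
- vision.camera(name): name is "side" or "top"; returns a dict with "pixels" (384x512x3 uint8, red, green, blue), "range_z" (384x512 float32, m along the optical axis (not along the pixel's ray), 0 where there is no reading), "mtx" (3x3 intrinsics, pixels), "cam_to_world" (4x4, takes a point from camera to world coordinates). Camera axes: x right, y down, z forward; pixel columns grow to the right and rows downward; lengths in m; the calibration is good to about 2 mm. A picture is of the moment at which its call begins.
A pose or a line that the arm cannot do raises ctrl.MotionError and nothing moves.
- ctrl.hand_in(): hands the job in; it is judged then, once.
Trained networks look in a picture, given as the dict that the camera call returned (one of the last four; its "shot" number tells which), for a name from the list of things; names that differ only in an ending like _2 or _b are one class to them, and where a whole thing is asked for, a point or a joint stands for the part that bears it (a point fixed in the world has none). Each returns a list of dicts, best first, with "confidence" (0 to 1); they miss things now and then, are a little off and sometimes report something else, mostly with a low value. They report only what shows in the picture. A call takes as long as a camera call.
- vision.search_frame(picture, thing): "extent" ([left, top, right, bottom] in pixels, round what is visible of it).
- vision.spot_point(picture, thing): "uv" ([column, row] in pixels: a listed point, or the origin of a listed thing).
The state is a dict: "t": time; "qpos": joint angles; "joint_velocities": joint speeds; "joint_torque": joint torques, N m; "tcp_pos": TCP position; "tool_rot": TCP orientation; "contact_force": force on the tool from outside, world axes, zero at the start; "ft_torque": the same for the moment, N m; "finger_gap": finger opening in m; "grasp_force": force on a finger pad.
Only numpy, scipy, OpenCV 4.12 (cv2) and the standard library are available. Lean on these libraries where they do the work, as an engineer would, in place of code of your own. Each camera call takes 0.05 s, during which the arm holds its last target. There are 200 camera calls.

## Working session

There is one attempt and no reset: what is moved stays moved. The work goes in short steps, each a Python script; the robot and the scene stay as the last script left them, time stands still between calls to the robot, and variables do not carry over. Pictures are saved under pics/ and viewed, at most 10 in all, crops included, and the job is handed in when it is done.

```bash
mkdir -p pics; ls; python3 - <<'E'
from workcell import ctrl, fingers, kin, monitor, vision
import cv2, numpy as np
ims=[]
for n in("top","side"):
    p=vision.camera(n)
    np.savez(f"pics/{n}0.npz",**{k:p[k] for k in("pixels","range_z","mtx","cam_to_world")})
    for t in("clamp_grip","spare_bar_end","clamp_screw"):
        print(n,t,vision.spot_point(p,t)[:2],vision.search_frame(p,t)[:2])
    cv2.imwrite(f"pics/{n}0.png",p["pixels"][:,:,::-1])
print(monitor.observe())
E
```

```text
pics
top clamp_grip [{'uv': [205.4, 170.3], 'confidence': 0.69}] [{'extent': [193.6, 151.6, 222.1, 194.1], 'confidence': 0.86}]
top spare_bar_end [{'uv': [359.9, 151.5], 'confidence': 0.59}] [{'extent': [193.1, 153.2, 222.1, 193.7], 'confidence': 0.18}]Traceback (most recent call last):
  File "<stdin>", line 8, in <module>
ValueError: it knows: clamp_grip, spare_bar_end
```

```bash
cat > h.py <<'E'
from workcell import ctrl, fingers, kin, monitor, vision
import cv2, numpy as np
def cloud(p):
    K,T,d=p["mtx"],p["cam_to_world"],p["range_z"]
    v,u=np.indices(d.shape)
    c=np.stack([(u-K[0,2])/K[0,0]*d,(v-K[1,2])/K[1,1]*d,d],-1)
    return c@T[:3,:3].T+T[:3,3]
def at_height(p,uv,z):
    K,T=p["mtx"],p["cam_to_world"]
    r=T[:3,:3]@np.linalg.solve(K,[uv[0],uv[1],1.]); o=T[:3,3]
    return o+r*(z-o[2])/r[2]
E
python3 - <<'E'
from h import *
np.set_printoptions(precision=4,suppress=True)
for n in("top","side"):
    p=vision.camera(n)
    for t in("clamp_grip","spare_bar_end"):
        s=vision.spot_point(p,t)[:2]
        print(n,t,s,vision.search_frame(p,t)[:2],[at_height(p,q["uv"],.136) for q in s])
    cv2.imwrite(f"pics/{n}0.png",p["pixels"][:,:,::-1])
    if n=="top":
        w=cloud(p); ok=p["range_z"]>0
        m=ok&(w[...,2]>.140)&(w[...,2]<.158)
        k,l,st,ce=cv2.connectedComponentsWithStats(m.astype(np.uint8))
        for i in range(1,k):
            if st[i,4]<15: continue
            q=w[l==i]; (c,sz,a)=cv2.minAreaRect(q[:,:2].astype(np.float32)*1000)
            ev,V=np.linalg.eigh(np.cov(q[:,:2].T))
            print(st[i],c,sz,a,"axis deg",np.degrees(np.arctan2(V[1,1],V[0,1])),q.mean(0))
    print(p["cam_to_world"])
E
```

```text
top clamp_grip [{'uv': [206.8, 174.3], 'confidence': 0.93}] [{'extent': [197.3, 154.1, 220.1, 193.6], 'confidence': 0.89}] [array([0.5692, 0.1369, 0.136 ])]
top spare_bar_end [{'uv': [361.8, 150.7], 'confidence': 0.76}] [] [array([ 0.6139, -0.1708,  0.136 ])]
[439  59  16  16 186] (778.5232543945312, -338.78564453125) (26.207059860229492, 26.754112243652344) 63.029354095458984 axis deg 125.72140146993381 [ 0.7775 -0.3374  0.1482]
[358 147  42  25 345] (596.0520629882812, -199.65591430664062) (83.70782470703125, 14.435860633850098) 60.98643112182617 axis deg 61.39828362212135 [ 0.5952 -0.1991  0.1482]
[194 155  25  38 301] (569.7832641601562, 137.16848754882812) (83.82759857177734, 14.286115646362305) 30.16316032409668 axis deg -150.23059654164538 [0.569  0.1361 0.1489]
[[-0.0017 -0.9954  0.0962  0.4775]
 [-0.9991  0.0058  0.0429  0.0019]
 [-0.0433 -0.096  -0.9944  0.8209]
 [ 0.      0.      0.      1.    ]]
side clamp_grip [{'uv': [225.2, 222.4], 'confidence': 0.78}] [{'extent': [200.2, 213.8, 249.3, 230.9], 'confidence': 0.76}] [array([0.5601, 0.1494, 0.136 ])]
side spare_bar_end [{'uv': [279.9, 153.7], 'confidence': 0.95}] [{'extent': [278.4, 142.6, 303.8, 158.9], 'confidence': 0.73}] [array([ 0.6068, -0.1577,  0.136 ])]
[[-0.8626 -0.2525  0.4383  0.2068]
 [-0.5056  0.4543 -0.7335  0.6237]
 [-0.0139 -0.8543 -0.5195  0.5559]
 [ 0.      0.      0.      1.    ]]
```

View pics/top0.png

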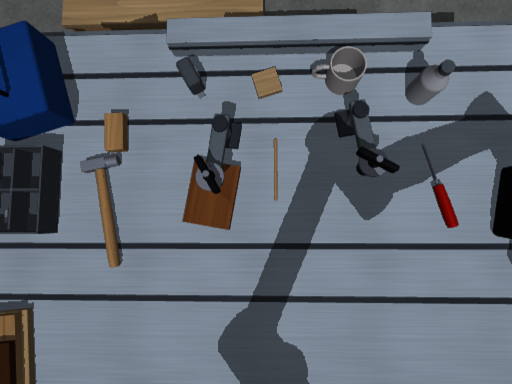

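View pics/side0.png

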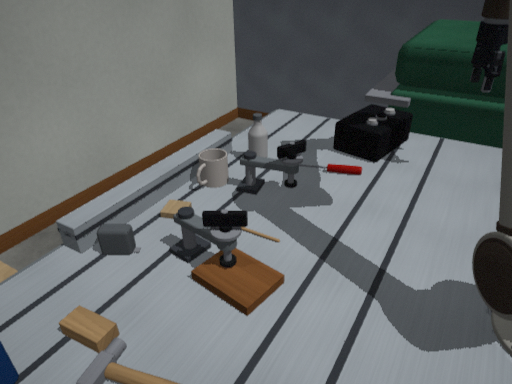

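The top view shows the board under the left clamp, with its bar at about (207,174) px and its post at (220,122). The right clamp, at (377,159), is empty. The side view agrees. Next I'll measure the arm direction and approach.

```bash
python3 - <<'E'
from h import *
np.set_printoptions(precision=4,suppress=True)
p=vision.camera("top"); w=cloud(p); z=w[...,2]; C=np.array([.5695,.137])
m=(z>.140)&(z<.158)&(np.hypot(*(w[...,:2]-C).transpose(2,0,1))<.05)
c,sz,a=cv2.minAreaRect(w[m][:,:2].astype(np.float32)); C=np.array(c); print("bar",C,sz,a)
d=w[...,:2]-C; r=np.hypot(d[...,0],d[...,1])
m=(p["range_z"]>0)&(z>.085)&(z<.099)&(r>.035)&(r<.095)&(d[...,0]>0)
q=d[m]; print("arm",m.sum(),np.degrees(np.arctan2(q[:,1].mean(),q[:,0].mean())),z[m].mean())
m=(z>.100)&(z<.110)&(r>.09)&(r<.14)&(d[...,0]>0)
q=d[m].mean(0); print("post",m.sum(),q,np.hypot(*q),np.degrees(np.arctan2(q[1],q[0])))
for yaw in np.radians([a,a-180]):
    for dy in(0,-1.25):
        print(yaw+dy,kin.solve_ik([*C,.125],[np.pi,0,yaw+dy]))
print(monitor.observe()["t"])
E
```

```text
bar [0.5697 0.137 ] (0.08385838568210602, 0.01412383746355772) 29.58146095275879
arm 447 -9.836617625012522 0.09203181780453679
post 192 [ 0.1127 -0.0183] 0.11418673190004353 -9.224667299624222
0.5162938911757796 [ 0.5122  0.4237 -0.243   0.     -0.9041  1.5748]
-0.7337061088242204 [ 0.5122  0.4237 -0.243   0.     -0.9041  0.3248]
-2.6252987624140136 [ 0.5122  0.4237 -0.243  -0.     -0.9041 -1.5668]
-3.8752987624140136 [ 0.5122  0.4237 -0.243  -0.     -0.9041 -2.8168]
0.8
```

```bash
python3 - <<'E'
from h import *
np.set_printoptions(precision=3,suppress=True)
o=[np.pi,0,np.radians(29.7)]
ctrl.reach([.5697,.137,.235],o)
fingers.grip(.05)
ctrl.servo_line([.5697,.137,.126],velocity=.12)
s=monitor.observe(); print(s["t"],s["tcp_pos"],s["contact_force"],s["finger_gap"])
fingers.grip(0.0,grasp_force=50)
s=monitor.observe(); print(s["t"],s["tcp_pos"],s["contact_force"],s["ft_torque"],s["finger_gap"],s["grasp_force"],s["qpos"])
p=vision.camera("side"); cv2.imwrite("pics/side1.png",p["pixels"][100:320,100:340,::-1].repeat(2,0).repeat(2,1))
E
```

```text
5.1 [0.57  0.137 0.127] [ 0.371 -0.183  0.874] 0.05002019345573665
5.5333 [0.571 0.137 0.129] [-2.263 -0.531  8.995] [0.041 0.583 0.14 ] 0.013102753212515292 88.10185682494193 [ 0.512  0.42  -0.24   0.001 -0.908  1.577]
```

View pics/side1.png

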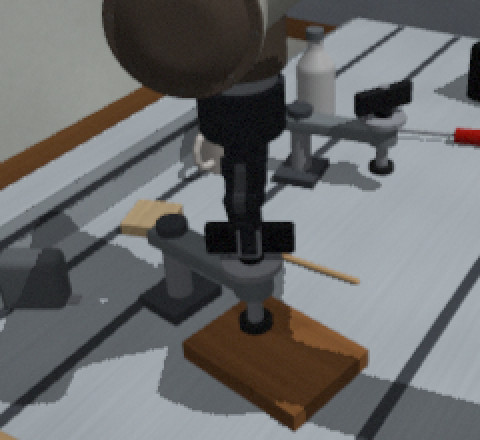

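The bar sits squarely between the pads in the picture. Next I'll turn it in steps and log the moment.

```bash
cat > turn.py <<'E'
from h import *
Q0=1.577
def turn(a,b,st):
    q=np.array(monitor.observe()["qpos"])
    for x in np.arange(a,b+1e-6,st):
        q[5]=Q0-x; ctrl.movej(q); s=monitor.observe()
        print("%.2f t%.2f act%.3f Mz%.3f gf%.0f F"%(x,s["t"],Q0-s["qpos"][5],s["ft_torque"][2],s["grasp_force"]),np.round(s["contact_force"],1))
E
python3 - <<'E'
from turn import *
turn(.2,.6,.2); turn(.65,.95,.05)
E
```

```text
0.20 t5.89 act0.197 Mz-0.086 gf87 F [-0.4  0.2 -0.8]
0.40 t6.20 act0.395 Mz-0.132 gf87 F [-1.2 -0.1  0.6]
0.60 t6.51 act0.594 Mz-0.091 gf87 F [-1.3  1.3  0.1]
0.65 t6.76 act0.646 Mz-0.039 gf87 F [-1.   1.   0.6]
0.70 t7.01 act0.697 Mz-0.066 gf87 F [-1.5  0.1  0.6]
0.75 t7.26 act0.748 Mz0.004 gf87 F [-1.4  0.7 -0.4]
0.80 t7.51 act0.798 Mz-0.046 gf87 F [-1.6  0.7  0.2]
0.85 t7.76 act0.848 Mz0.033 gf87 F [-1.6  1.4  0.9]
0.90 t8.01 act0.898 Mz-0.148 gf87 F [-2.   1.3  0.2]
0.95 t8.26 act0.948 Mz-0.150 gf87 F [-2.   1.1  1.2]
```

```bash
cat > turn2.py <<'E'
from turn import *
def avg(n=8):
    r=[]
    for _ in range(n):
        ctrl.sleep(.02); s=monitor.observe(); r.append([s["ft_torque"][2],s["joint_torque"][5],Q0-s["qpos"][5]])
    r=np.array(r); return np.round(np.r_[r.mean(0),r.std(0)[:2]],3)
E
python3 - <<'E'
from turn2 import *
print(avg())
for x in (.98,1.01,1.04): turn(x,x,1); print(avg())
p=vision.camera("side"); cv2.imwrite("pics/side2.png",cv2.resize(p["pixels"][180:280,160:300,::-1],None,fx=5,fy=5))
E
```

```text
[-0.067  0.065  0.949  0.024  0.011]
0.98 t8.64 act0.979 Mz-0.067 gf87 F [-2.8  1.4  0.6]
[-0.066  0.077  0.979  0.028  0.009]
1.01 t9.03 act1.009 Mz-0.087 gf87 F [-1.1  1.5  0.2]
[-0.085  0.081  1.01   0.025  0.008]
1.04 t9.41 act1.039 Mz-0.043 gf87 F [-0.9  1.8  0.4]
[-0.038  0.05   1.04   0.024  0.01 ]
```

View pics/side2.png

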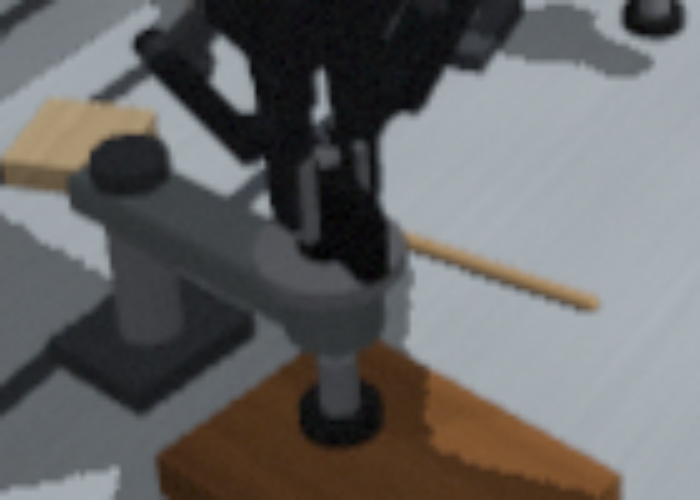

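The bar has followed the jaws and is now past the arm. Geometry puts the first click at about 1.08 and the second at 1.28, so I'll go to 1.16.

```bash
python3 - <<'E'
from turn2 import *
for x in (1.07,1.1,1.13,1.16): turn(x,x,1); print(avg())
fingers.grip(.06)
s=monitor.observe(); t=np.array(s["tcp_pos"]); print(t)
ctrl.servo_line([t[0],t[1],.25],velocity=.2)
q=np.array(monitor.observe()["qpos"]); q[0]-=.5; ctrl.movej(q)   # clear the top view
p=vision.camera("top"); w=cloud(p); z=w[...,2]
cv2.imwrite("pics/top3.png",cv2.resize(p["pixels"][100:240,170:260,::-1],None,fx=4,fy=4))
d=w[...,:2]-[.5697,.137]; m=(z>.140)&(z<.158)&(np.hypot(d[...,0],d[...,1])<.05)
r=cv2.minAreaRect(w[m][:,:2].astype(np.float32)); e,V=np.linalg.eigh(np.cov(w[m][:,:2].T))
print(r,np.degrees(np.arctan2(V[1,1],V[0,1])),monitor.observe()["t"])
E
```

```text
1.07 t9.84 act1.070 Mz-0.089 gf87 F [-1.5  1.6  0.9]
[-0.048  0.049  1.07   0.038  0.008]
1.10 t10.22 act1.100 Mz-0.011 gf87 F [-1.5  2.   1.2]
[-0.04   0.028  1.1    0.021  0.009]
1.13 t10.61 act1.129 Mz0.019 gf87 F [-1.9  1.9  0.7]
[ 0.03  -0.04   1.129  0.026  0.011]
1.16 t10.99 act1.159 Mz0.127 gf87 F [-2.   2.5  0.6]
[ 0.147 -0.135  1.159  0.033  0.013]
[0.57074468 0.13728035 0.12855277]
((0.5596513152122498, 0.14427337050437927), (0.013854312710464, 0.0581006295979023), 53.28240203857422) 141.03799717084976 13.5583
```

View pics/top3.png

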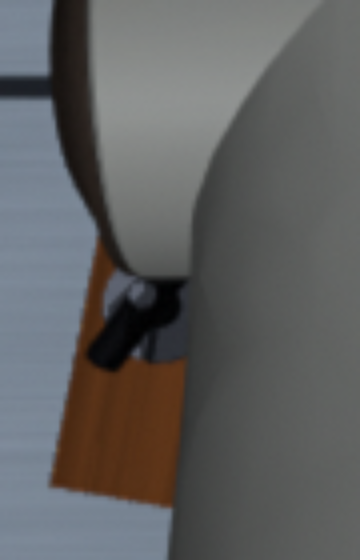

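The arm still hides part of the clamp. I'll swing it fully clear and check the bar against the arm and the flange line.

```bash
python3 - <<'E'
from h import *
q=np.array(monitor.observe()["qpos"]); q[0]=-.938; ctrl.movej(q)
p=vision.camera("top"); w=cloud(p); z=w[...,2]
cv2.imwrite("pics/top4.png",cv2.resize(p["pixels"][100:240,170:260,::-1],None,fx=4,fy=4,interpolation=2))
d=w[...,:2]-[.5697,.137]; r=np.hypot(d[...,0],d[...,1]); m=(z>.140)&(z<.158)&(r<.05)
print(cv2.minAreaRect(w[m][:,:2].astype(np.float32)))
m=(z>.100)&(z<.110)&(r>.09)&(r<.14)&(d[...,0]>0); k=d[m].mean(0); print("post",np.degrees(np.arctan2(k[1],k[0])))
for c in ((.5952,-.1991),):
    m=(z>.140)&(z<.158)&(np.hypot(w[...,0]-c[0],w[...,1]-c[1])<.05); print("spare",cv2.minAreaRect(w[m][:,:2].astype(np.float32)))
print(monitor.observe()["t"])
E
```

```text
((0.5698076486587524, 0.13665199279785156), (0.014531362801790237, 0.08334895223379135), 53.460323333740234)
post -9.110265632679981
spare ((0.5961140394210815, -0.1998218297958374), (0.08403347432613373, 0.014831645414233208), 61.259437561035156)
15.5417
```

View pics/top4.png

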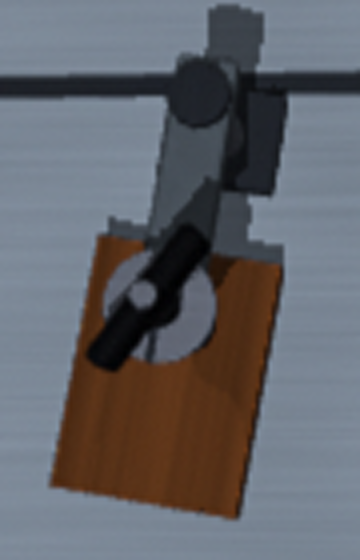

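The bar is at -36.5° and the arm at -9.3°, so the bar is 27° (0.475 rad) past it, between the two clicks. The flange line at (150,345) lies along the arm, so the screw is home. The spare clamp's bar hasn't moved.

```bash
python3 -c "
from workcell import ctrl
print(ctrl.hand_in())"
```

```text
the job is handed in; nothing more can be done
None
```

I tightened the clamp over the board until the screw was home and stopped about 0.475 rad past the arm, between the first click (0.4) and the second (0.6). I then let go, moved the robot clear and handed the job in at about 15.5 s; the empty clamp was not touched.

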